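Eject the last collar into the tote, then tip the tote to gather the collars

ROBOT

A 6-joint arm with a two-finger parallel gripper is mounted at the origin on a cart in front of the work surface, level with it; the furniture and walls round the work are solid. World frame = base frame: x ahead of the robot, y to its left, z up, the work surface at z = 0. Lengths are in m, angles in degrees, forces in N, time in s.
With the tool pointing down it reaches from about 0.325 to 0.875 m from the base axis. Payload 4.4 kg.
Tool frame: the origin (TCP) lies at the very end of the fingers, on their centre line; the grasp point (between the pads) lies 19 mm behind it; z points along the fingers, y is the line along which they close (so a half turn about z gives the same grasp; the last joint's range is limited). The gripper opens to 85 mm and grips with 20 to 120 N. Pads are 22 mm wide; open, the fingers measure 114 mm over their backs; the gripper's body (76 mm by 85 mm) begins 54 mm behind the grasp point. The pads swing forward as they close: fully open they stand 13 mm farther back than shut.
Start: joints at [-80.758, 11.837, 88.321, -0, 79.842, -8.623], TCP at [0.176, -0.547, 0.231] pointing down, gripper open.
Joint ranges: [-156.59, 156.59], [-49.26, 127.26], [12.9, 141.05], [-63.56, 243.56], [4.71, 150.69], [-161.64, 161.64]. Speed limits (degrees/s): [159.86, 159.86, 180, 180, 180, 180].

INTERFACE

Orientations are given as a 3x3 rotation matrix whose columns are the frame's x, y, z axes.
In Python, from cell import r, eyes, ticket gives the robot as it stands. The module is installed in compiled form; this text tells all that it offers.
- The arm moves only by the tool step_arm, never from a script. Its argument "moves" is a list of rows, each an object with "rot": the turn, a rotation vector about the world's x, y, z in degrees, a list of three; "dp": the shift along the world's x, y, z in cm, a list of three; "grip": the finger opening in cm, from 0 to 8.54. A call has exactly 8 rows; each row is the pose to reach, as a shift and turn from the pose commanded when the call began; what a row does not reach only later rows make up. A row lasts 1/10 s, in which the tool goes at most 50 mm and 8.59 degrees, less where a joint would pass 70% of its speed; a pose out of reach is approached as far as the arm can. A call with a gripper value outside its range is refused whole. The fingers move at their own pace and stop on an object; "force" is the grip in N (left out, the last holds). Time passes only in rows, so rows that repeat a pose let the fingers close, or fill a call up. It gives the time, the measured TCP pose, the force, the opening and the grip force at its end, in the units of the state.
- r.state(): the state, without advancing time (a new reading comes with each control period).
- eyes.snapshot(name): name is "side" or "top"; returns a dict with "image" (400x640x3 uint8, red, green, blue), "range_z" (400x640 float32, m along the optical axis (not along the pixel's ray), 0 where there is no reading), "intrinsics" (3x3 intrinsics, pixels), "k1" (the pictures are not rectified: a ray, as slopes to the right and down, at radius r is drawn at 1 + k1 r^2 times it, then the intrinsics apply), "T" (4x4, takes a point from camera to world coordinates). Camera axes: x right, y down, z forward; pixel columns grow to the right and rows downward; lengths in m; the calibration is good to about 2 mm. A picture is of the moment at which its call begins.
- ticket.sign_off(): hands the job in; it is judged then, once.
Trained networks look in a picture, given as the dict that the camera call returned (one of the last four; its "shot" number tells which), for a name from the list of things; names that differ only in an ending like _2 or _b are one class to them, and where a whole thing is asked for, a point or a joint stands for the part that bears it (a point fixed in the world has none). Each returns a list of dicts, best first, with "score" (0 to 1); they miss things now and then, are a little off and sometimes report something else, mostly with a low value. They report only what shows in the picture. A call takes as long as a camera call. They do not tell look-alikes from the thing itself.
- eyes.recognise(picture, target): "bbox" ([left, top, right, bottom] in pixels, round what is visible of it).
The state is a dict: "t": time; "qpos": joint angles; "joint_vel": joint speeds; "joint_torque": joint torques, N m; "ee_pos": TCP position; "orientation": TCP orientation; "ft_force": force on the tool from outside, world axes, zero at the start; "wrist_torque": the same for the moment, N m; "width": finger opening in m; "grip_force": force on a finger pad.
Only numpy, scipy, OpenCV 4.12 (cv2) and the standard library are available. Lean on these libraries where they do the work, as an engineer would, in place of code of your own. Each camera call takes 0.05 s, during which the arm holds its last target. There are 200 camera calls.

TASK

Push the spring ejector of the collar nest all the way home so that the collar held in the nest drops into the small tote beside it. Then take the tote by the upright grip plate on its corner and lift that corner, leaving the diagonally opposite corner down on the bench, until the tote is tipped about 30 degrees and all three collars have slid together into that low corner for counting. Finish while still holding the tote tipped like that, clear of the nest, and do not disturb the other things on the bench.

Things in the scene. Friction and masses are not known exactly. Their poses are not given: they have to be found in the camera images.
- nest: fixed aluminium collar nest. Origin: centre of its 84 mm wide body, on the bench, 65 mm behind the mouth; x across, y along its channel. Deck 48 mm above the bench, 70 mm between the side guides (tops at 67 mm); keeper strips stop the collar being lifted out. The open mouth, at y = -65 mm, faces the tote; the ejector sticks out at the +y end.
- ejector (a joint): spring slide of the nest: 0 = out (rest), 0.076 m = fully home, moving along the nest's -y towards the mouth. The spring needs about 2 N at the start and 6.5 N fully home, and brings the slide back when released.
- push_tab (a point): middle of the outer (+y) face of the ejector's upright black push tab, 95 mm above the bench. The tab is 46 mm wide, 10 mm thick, spans 50 to 110 mm above the bench and is pushed on this face along the nest's -y; the space behind it is free. Moves with the slide.
- tote: loose grey open tote, 184 (its x) by 152 mm (its y), rim 40 mm high, 4 mm walls, smooth inner floor 8 mm above the bench, on four rubber feet; 0.25 to 0.45 kg. Origin: centre of its underside. Its +y wall stands 5 to 10 mm from the nest's mouth. Grip plate on its (+x, +y) corner; collars gather in the (-x, -y) corner and slide once it is tipped by over about 10 degrees.
- tote_handle (a point): grip point on the tote's upright black grip plate, 70 mm above the bench while the tote stands flat. The plate is 12 mm thick, 36 mm long along the tote's diagonal (0.690 rad from the tote's x towards its y), its top at 88 mm; pinch it across the diagonal, from above. Tote frame: x 84, y 70 mm.
- low_corner (a point): inner corner of the tote's floor diagonally opposite the grip plate (tote frame x -88, y -72, z 8 mm): the collars are to gather here, and it stays down.
- side_corner_1 (a point): inner floor corner of the tote at (+x, -y)
- side_corner_2 (a point): inner floor corner of the tote at (-x, +y)
- collar_1: plated pressed collar (flat ring) with a small ear, 62 mm across, 68 mm over the ear, 9 mm thick, 34 g, lying in the tote. Origin: about its centre, at its underside.
- collar_2: same kind of collar, lying in the tote.
- collar_3: same kind of collar, lying in the nest on its deck, under the keeper strips, in front of the ejector.
- tall_stack: a stack of plated collars on a peg, about 77x64 mm, 137 mm tall, standing behind the work; a bystander
- block: ground steel setting block, 30x35 mm, 28 mm high; a bystander
- marker: felt marker pen, 135 mm long, lying on the bench; a bystander
- tin: flat round tin with a lid, 70 mm across, 31 mm high; a bystander
There are look-alikes about, which are no part of the job. What is shaped like the collar_2 but green is not meant.

How it is judged (in metres and radians):
On the way, in this order (a step that is already met when the one before it is completed fails the run):
1. the ejector is pressed fully home while the tote stands flat (value of joint ejector above 0.068 m and angle between tote's own z axis and vertical below 0.1 rad), for 0.05 s.
2. the tote is tipped by its grip onto the opposite corner and the three collars are gathered there (angle between tote's own z axis and vertical between 0.38 and 0.87 rad and height (world z) of low_corner below 0.035 m and height (world z) of each of side_corner_1, side_corner_2 above 0.03 m and contact force between the fingers and tote above 1 N and contact force between tote and nest below 0.5 N and x of collar_1 in the frame of tote between -0.088 and 0.088 m and y of collar_1 in the frame of tote between -0.072 and 0.072 m and z of collar_1 in the frame of tote between 0 and 0.045 m and distance between each of collar_1, collar_2, collar_3 and low_corner below 0.125 m and x of collar_2 in the frame of tote between -0.088 and 0.088 m and y of collar_2 in the frame of tote between -0.072 and 0.072 m and z of collar_2 in the frame of tote between 0 and 0.045 m and x of collar_3 in the frame of tote between -0.088 and 0.088 m and y of collar_3 in the frame of tote between -0.072 and 0.072 m and z of collar_3 in the frame of tote between 0 and 0.045 m), for 0.2 s.
At the end, for the whole second after the job is handed in: The fingers hold the tote (more than 1 N) tipped 22 to 50 degrees, its gathering corner lowest (inner corner under 35 mm high, side corners both more than 30 mm high), clear of the nest; all three collars lie inside the tote with centres within 125 mm of that corner; tote and collars are at rest (all of step 2 and linear speed of each of tote, collar_1, collar_2, collar_3 below 0.03 m/s); the arm keeps its last pose, push and grip.
It fails at once if one of the other things on the bench (stack, block, marker, tin) is moved by more than 3 cm (distance of any of tall_stack, block, marker, tin from where it was at the start of the episode above 0.03 m).
It also fails if it takes over 45 s, if anything falls off the work surface, if the arm or the gripper's body presses on something with over 40 N, if the wrist force passes 120 N, or if a joint passes its speed limit or range.

## Working session

There is one attempt and no reset: what is moved stays moved. The work goes in short steps, Python scripts to look and compute and a tool call to move; the robot and the scene stay as the last step left them, time stands still between calls to the robot, and variables do not carry over. Pictures are saved under pics/ and viewed, at most 10 in all, crops included, and the job is handed in when it is done.

Besides the shell and the picture viewer there is one more tool, called as name([rows], argument=value, ...), one row to a line, values as JSON. step_arm: Moves the arm, as the interface text tells. Its arguments: {"type":"object","properties":{"moves":{"type":"array","items":{"type":"object","properties":{"rot":{"type":"array","items":{"type":"number"}},"dp":{"type":"array","items":{"type":"number"}},"grip":{"type":"number"}}}},"force":{"type":"number"}},"required":["moves"]}

```bash
mkdir -p pics; cat > h.py <<'E'
import numpy as np, cv2, pickle
from cell import r, eyes, ticket
def snap(n):
    s=eyes.snapshot(n); return s
def cloud(s):
    K=s["intrinsics"]; h,w=s["range_z"].shape
    u,v=np.meshgrid(np.arange(w),np.arange(h))
    p=np.stack([u,v],-1).reshape(-1,1,2).astype(np.float64)
    n=cv2.undistortPoints(p,K,np.array([s["k1"],0,0,0,0.])).reshape(h,w,2)
    z=s["range_z"]; P=np.dstack([n[...,0]*z,n[...,1]*z,z])
    W=P@s["T"][:3,:3].T+s["T"][:3,3]; W[z==0]=np.nan
    return W
def save(s,f,box=None,k=1):
    im=s["image"]
    if box: im=im[box[1]:box[3],box[0]:box[2]]
    im=cv2.resize(im,None,fx=k,fy=k,interpolation=cv2.INTER_CUBIC)
    cv2.imwrite(f,im[...,::-1])
E
python3 - <<'E'
from h import *
np.set_printoptions(precision=3,suppress=True)
for n in ("top","side"):
    s=snap(n); save(s,f"pics/{n}0.png"); W=cloud(s); print(n,s["T"],s["intrinsics"][0,0],s["k1"])
    np.savez(f"{n}0.npz",W=W,im=s["image"])
    for t in ["nest","push_tab","tote","tote_handle","collar_1","tall_stack","block","marker","tin"]:
        for d in eyes.recognise(s,t)[:4]:
            b=np.array(d["bbox"]).astype(int); 
            w=W[b[1]:b[3]+1,b[0]:b[2]+1].reshape(-1,3); print(t,b,round(d["score"],2),np.nanmedian(w,0), np.nanmax(w[:,2]))
print(r.state())
E
```

```text
top [[ 0.029 -0.994  0.107  0.426]
 [-0.999 -0.031 -0.015  0.074]
 [ 0.018 -0.107 -0.994  1.309]
 [ 0.     0.     0.     1.   ]] 428.7014162456034 0.007249641553380181
nest [296 163 359 211] 0.8 [0.608 0.03  0.009] 0.11487128886887699
push_tab [305 167 331 194] 0.78 [0.625 0.059 0.054] 0.11487128886887699
tote [349 152 418 229] 0.97 [ 0.607 -0.142  0.007] 0.09235512966267567
tote_handle [349 149 418 235] 0.65 [ 0.602 -0.143  0.006] 0.09245197523125004
collar_1 [388 176 408 193] 0.79 [ 0.627 -0.187  0.011] 0.04390266684652144
collar_1 [328 180 352 204] 0.72 [ 0.593 -0.007  0.051] 0.0720237545659641
collar_1 [365 171 392 190] 0.59 [ 0.638 -0.126  0.011] 0.04143569180566398
collar_1 [257 179 279 194] 0.53 [0.609 0.212 0.003] 0.015529044610735898
tall_stack [313 103 338 139] 0.83 [0.79  0.043 0.075] 0.14147986810822077
block [280 218 288 233] 0.52 [0.491 0.157 0.026] 0.03356693240409281
block [398 267 437 282] 0.39 [ 0.355 -0.25   0.001] 0.021096026663591116
marker [395 266 438 283] 0.7 [ 0.355 -0.247  0.001] 0.021096026663591116
tin [213 174 240 201] 0.94 [0.599 0.334 0.027] 0.038228714
[... 938 characters left out ...]
0.082 0.062] 0.1091154165404093
marker [282 300 291 348] 0.57 [ 0.355 -0.264  0.012] 0.01656661761496847
tin [285 189 304 208] 0.7 [0.593 0.302 0.025] 0.09402115050171705
{'t': 1.0, 'qpos': array([-80.758,  11.837,  88.322,   0.001,  79.842,  -8.623]), 'joint_vel': array([-0.085,  0.011, -0.121,  0.092, -0.021,  0.019]), 'joint_torque': array([  0.001, -38.305, -29.198,  -0.   ,   0.001,  -0.   ]), 'ee_pos': array([ 0.176, -0.547,  0.231]), 'orientation': array([[ 0.952,  0.307,  0.   ],
       [ 0.307, -0.952,  0.   ],
       [ 0.   , -0.   , -1.   ]]), 'ft_force': array([0.744, 0.758, 0.599]), 'wrist_torque': array([ 0.051, -0.037,  0.015]), 'grip_force': 0.0, 'width': 0.08544504269818015}
```

```bash
python3 - <<'E'
from h import *
im=np.load("top0.npz")["im"]; b=im[95:295,200:450]; 
cv2.imwrite("pics/topc.png",cv2.resize(b,None,fx=3,fy=3,interpolation=cv2.INTER_CUBIC)[...,::-1])
im=np.load("side0.npz")["im"]; b=im[150:320,250:450]; 
cv2.imwrite("pics/sidec.png",cv2.resize(b,None,fx=3.5,fy=3.5,interpolation=cv2.INTER_CUBIC)[...,::-1])
E
```

```text
(no output)
```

View pics/topc.png

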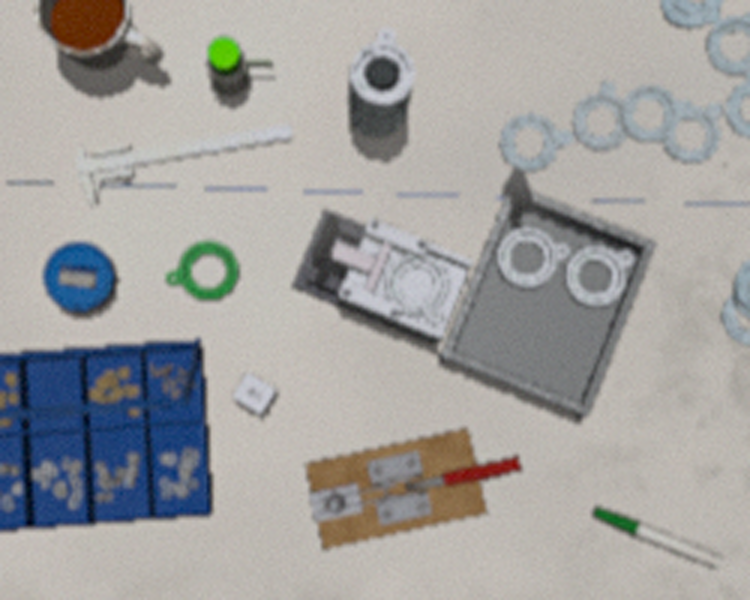

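View pics/sidec.png

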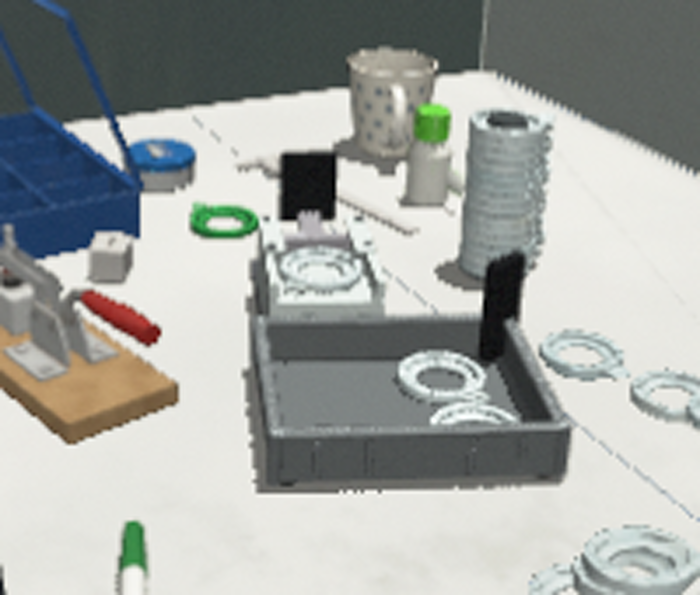

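The top crop shows the tote at about (545,300) in the crop. Its black grip plate is at (517,190), with two white collars at (527,257) and (598,275). The nest is at (390,275), holding the third collar at (418,287), and the ejector tab is at its left end, around (325,250). The green ring at (208,270) and the pale rings on the right are look-alikes on the bench. The collars meant are the two white ones inside the tote and the one in the nest.

Next I fit the tote and nest poses from the depth data.

```bash
python3 - <<'E'
from h import *
np.set_printoptions(precision=4,suppress=True)
for n in ("top","side"):
    W=np.load(n+"0.npz")["W"].reshape(-1,3); W=W[~np.isnan(W[:,0])]
    def sel(z0,z1,x0,x1,y0,y1): 
        m=(W[:,2]>z0)&(W[:,2]<z1)&(W[:,0]>x0)&(W[:,0]<x1)&(W[:,1]>y0)&(W[:,1]<y1); return W[m]
    def rect(P): 
        c,s,a=cv2.minAreaRect((P[:,:2]*1000).astype(np.float32)); return np.array([*c,*s,a])
    print(n,"bench z",np.median(sel(-.03,.02,.35,.45,-.2,-.1)[:,2]))
    P=sel(.030,.048,.48,.74,-.28,-.045); print("rim",len(P),rect(P), np.median(P[:,2]))
    P=sel(.004,.014,.48,.74,-.28,-.045)
    P=sel(.052,.1,.6,.75,-.14,-.02); print("plate",len(P),P.mean(0),P.min(0),P.max(0),rect(P))
    P=sel(.075,.13,.55,.7,.0,.15); print("tab",len(P),P.mean(0),P.min(0),P.max(0),rect(P))
    P=sel(.06,.073,.5,.7,-.06,.15); print("guides",len(P),rect(P),P[:,:2].min(0),P[:,:2].max(0))
    P=sel(.042,.073,.5,.7,-.055,.15); print("nest",len(P),rect(P),P.mean(0))
E
```

```text
top bench z 1.5182677382652443e-05
rim 659 [ 594.6687 -127.9945  173.9762  194.0873   69.7863] 0.03973121600757068
plate 138 [ 0.663  -0.0704  0.0709] [ 0.6023 -0.1098  0.0522] [ 0.7129 -0.0207  0.0925] [656.7904 -63.9081  38.396  134.4517  51.0422]
tab 72 [0.6344 0.089  0.1052] [0.6142 0.078  0.0782] [0.6573 0.0999 0.1149] [635.8273  89.1901   9.7381  45.1404  69.    ]
guides 409 [612.1901  25.8221 142.7647  84.3624  69.486 ] [ 0.5505 -0.0555] [0.6643 0.1003]
nest 1162 [604.2749   7.4403 176.7052  94.5323  62.8167] [0.6061 0.0126 0.0562]
side bench z -0.0010822022309847634
rim 1090 [ 597.4128 -131.2725  179.0665  194.7632   68.2998] 0.0387166025780081
plate 221 [ 0.6738 -0.0895  0.0685] [ 0.6001 -0.1149  0.052 ] [ 0.7147 -0.0216  0.0889] [657.0511 -67.3412  36.9949 130.2623  46.0393]
tab 194 [0.6332 0.0831 0.0936] [0.6128 0.0732 0.0753] [0.6546 0.0934 0.1104] [633.6332  83.0999  11.3784  43.3926  68.3455]
guides 324 [610.5214  21.1479 142.5864  83.5404  69.5318] [ 0.5475 -0.0585] [0.6601 0.0926]
nest 889 [610.9577  22.4648 148.4998  83.713   69.3198] [0.605  0.0096 0.0565]
```

step_arm([
  {"dp": [2.8, 4, 0.2], "rot": [0, 0, 6.5], "grip": 0},
  {"dp": [5.6, 8, 0.4], "rot": [0, 0, 13], "grip": 0},
  {"dp": [8.4, 12, 0.6], "rot": [0, 0, 19.5], "grip": 0},
  {"dp": [11.2, 16, 0.8], "rot": [0, 0, 26], "grip": 0},
  {"dp": [14, 20, 1], "rot": [0, 0, 32.5], "grip": 0},
  {"dp": [16.8, 24, 1.2], "rot": [0, 0, 39], "grip": 0},
  {"dp": [19.6, 28, 1.4], "rot": [0, 0, 45.5], "grip": 0},
  {"dp": [22.4, 32, 1.6], "rot": [0, 0, 51.5], "grip": 0},
], force=40)

```text
t: 1.8
ee_pos: [0.4012, -0.2256, 0.2477]
orientation: [[0.349, 0.937, 0.001], [0.937, -0.349, -0.001], [-0.0, 0.001, -1.0]]
ft_force: [0.8, -0.4, 1.3]
width: -0.0
grip_force: 0.0
```

step_arm([
  {"dp": [2.8, 4, 0], "rot": [0, 0, 0], "grip": 0},
  {"dp": [5.6, 8, 0], "rot": [0, 0, 0], "grip": 0},
  {"dp": [8.4, 12, 0], "rot": [0, 0, 0], "grip": 0},
  {"dp": [11.2, 16, 0], "rot": [0, 0, 0], "grip": 0},
  {"dp": [14, 20, 0], "rot": [0, 0, 0], "grip": 0},
  {"dp": [16.8, 24, 0], "rot": [0, 0, 0], "grip": 0},
  {"dp": [19.6, 28, 0], "rot": [0, 0, 0], "grip": 0},
  {"dp": [22.4, 32, 0], "rot": [0, 0, 0], "grip": 0},
])

```text
t: 2.6
ee_pos: [0.6253, 0.0946, 0.2473]
orientation: [[0.352, 0.936, 0.0], [0.936, -0.352, -0.0], [-0.0, 0.0, -1.0]]
ft_force: [0.5, 0.1, 0.3]
width: -0.0003
grip_force: 0.0
```

step_arm([
  {"dp": [2.9, 4.3, 0], "rot": [0, 0, 0], "grip": 0},
  {"dp": [2.9, 4.3, -4], "rot": [0, 0, 0], "grip": 0},
  {"dp": [2.9, 4.3, -8], "rot": [0, 0, 0], "grip": 0},
  {"dp": [2.9, 4.3, -12], "rot": [0, 0, 0], "grip": 0},
  {"dp": [2.9, 4.3, -14], "rot": [0, 0, 0], "grip": 0},
  {"dp": [2.9, 4.3, -16], "rot": [0, 0, 0], "grip": 0},
  {"dp": [2.9, 4.3, -16.3], "rot": [0, 0, 0], "grip": 0},
  {"dp": [2.9, 4.3, -16.3], "rot": [0, 0, 0], "grip": 0},
])

```text
t: 3.4
ee_pos: [0.6529, 0.1357, 0.0836]
orientation: [[0.352, 0.936, -0.002], [0.936, -0.352, -0.0], [-0.001, -0.001, -1.0]]
ft_force: [0.4, -0.4, -0.3]
width: -0.0003
grip_force: 0.0
```

step_arm([
  {"dp": [-0.5, -1.4, 0], "rot": [0, 0, 0], "grip": 0},
  {"dp": [-0.8, -2.2, 0], "rot": [0, 0, 0], "grip": 0},
  {"dp": [-1.2, -3.2, 0], "rot": [0, 0, 0], "grip": 0},
  {"dp": [-1.5, -4.1, 0], "rot": [0, 0, 0], "grip": 0},
  {"dp": [-1.9, -5.0, 0], "rot": [0, 0, 0], "grip": 0},
  {"dp": [-2.2, -5.9, 0], "rot": [0, 0, 0], "grip": 0},
  {"dp": [-2.6, -6.9, 0], "rot": [0, 0, 0], "grip": 0},
  {"dp": [-2.8, -7.5, 0], "rot": [0, 0, 0], "grip": 0},
])

```text
t: 4.2
ee_pos: [0.6259, 0.0602, 0.0851]
orientation: [[0.353, 0.936, 0.002], [0.936, -0.353, 0.001], [0.001, 0.002, -1.0]]
ft_force: [1.7, 4.3, 3.9]
width: 0.0003
grip_force: 2.7
```

step_arm([
  {"dp": [-0.3, -0.8, 0], "rot": [0, 0, 0], "grip": 0},
  {"dp": [-0.6, -1.5, 0], "rot": [0, 0, 0], "grip": 0},
  {"dp": [-0.8, -2.1, 0], "rot": [0, 0, 0], "grip": 0},
  {"dp": [-0.9, -2.4, 0], "rot": [0, 0, 0], "grip": 0},
  {"dp": [-1.0, -2.6, 0], "rot": [0, 0, 0], "grip": 0},
  {"dp": [-1.0, -2.7, 0], "rot": [0, 0, 0], "grip": 0},
  {"dp": [-1.0, -2.7, 0], "rot": [0, 0, 0], "grip": 0},
  {"dp": [-1.0, -2.7, 0], "rot": [0, 0, 0], "grip": 0},
])

```text
t: 5.0
ee_pos: [0.6161, 0.0342, 0.085]
orientation: [[0.352, 0.936, 0.002], [0.936, -0.352, 0.001], [0.002, 0.001, -1.0]]
ft_force: [2.2, 5.8, 4.5]
width: 0.0
grip_force: 2.9
```

```bash
python3 - <<'E'
from h import *
print(r.state()["ft_force"])
s=snap("side"); save(s,"pics/s2.png",(270,150,430,310),3.5)
E
```

```text
[2.15327665 5.79832052 4.53352317]
```

View pics/s2.png

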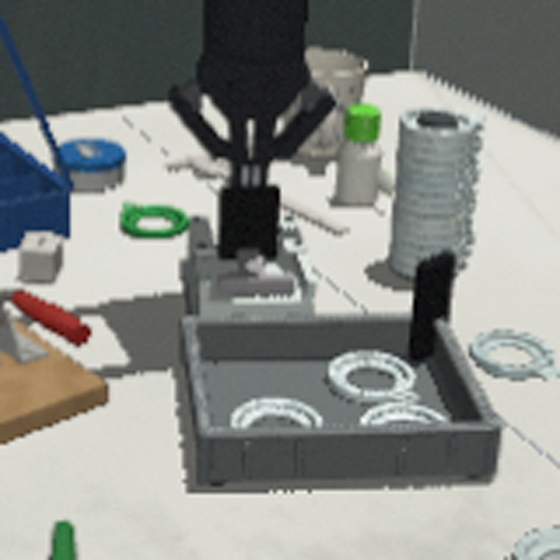

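The third collar has dropped into the tote, at crop (278,415). The slide force is about 6.2 N, so it is nearly home; I'll press a little further onto the stop.

step_arm([
  {"dp": [-0.1, -0.3, 0], "rot": [0, 0, 0], "grip": 0},
  {"dp": [-0.2, -0.5, 0], "rot": [0, 0, 0], "grip": 0},
  {"dp": [-0.3, -0.7, 0], "rot": [0, 0, 0], "grip": 0},
  {"dp": [-0.3, -0.8, 0], "rot": [0, 0, 0], "grip": 0},
  {"dp": [-0.3, -0.8, 0], "rot": [0, 0, 0], "grip": 0},
  {"dp": [-0.3, -0.8, 0], "rot": [0, 0, 0], "grip": 0},
  {"dp": [-0.3, -0.8, 0], "rot": [0, 0, 0], "grip": 0},
  {"dp": [-0.3, -0.8, 0], "rot": [0, 0, 0], "grip": 0},
])

```text
t: 5.85
ee_pos: [0.615, 0.0312, 0.0852]
orientation: [[0.352, 0.936, 0.007], [0.936, -0.352, 0.009], [0.011, 0.003, -1.0]]
ft_force: [8.3, 18.5, 2.3]
width: 0.0001
grip_force: 9.9
```

step_arm([
  {"dp": [0.6, 1.5, 0], "rot": [0, 0, 0], "grip": 0},
  {"dp": [1.1, 3, 0], "rot": [0, 0, 0], "grip": 0},
  {"dp": [1.7, 4.5, 0], "rot": [0, 0, 0], "grip": 0},
  {"dp": [2.2, 6, 0], "rot": [0, 0, 0], "grip": 0},
  {"dp": [2.8, 7.5, 0], "rot": [0, 0, 0], "grip": 0},
  {"dp": [3.4, 9.1, 0], "rot": [0, 0, 0], "grip": 0},
  {"dp": [3.9, 10.4, 0], "rot": [0, 0, 0], "grip": 0},
  {"dp": [3.9, 10.4, 4.5], "rot": [0, 0, 0], "grip": 0},
])

```text
t: 6.65
ee_pos: [0.6451, 0.1311, 0.1202]
orientation: [[0.351, 0.936, -0.019], [0.936, -0.351, -0.001], [-0.008, -0.017, -1.0]]
ft_force: [-0.4, 0.2, -0.9]
width: 0.0001
grip_force: 0.0
```

step_arm([
  {"dp": [0, 0, 4.5], "rot": [0, 0, 0], "grip": 0},
  {"dp": [0, 0, 9], "rot": [0, 0, 0], "grip": 0},
  {"dp": [0, 0, 12], "rot": [0, 0, 0], "grip": 0},
  {"dp": [0, 0, 12], "rot": [0, 0, 0], "grip": 0},
  {"dp": [0, 0, 12], "rot": [0, 0, 0], "grip": 0},
  {"dp": [0, 0, 12], "rot": [0, 0, 0], "grip": 0},
  {"dp": [0, 0, 12], "rot": [0, 0, 0], "grip": 0},
  {"dp": [0, 0, 12], "rot": [0, 0, 0], "grip": 0},
])

```text
t: 7.45
ee_pos: [0.6504, 0.1296, 0.2471]
orientation: [[0.353, 0.936, -0.004], [0.936, -0.353, -0.0], [-0.002, -0.003, -1.0]]
ft_force: [0.1, -0.1, -0.6]
width: 0.0002
grip_force: 0.0
```

```bash
python3 - <<'E'
from h import *
from scipy.optimize import least_squares
np.set_printoptions(precision=4,suppress=True)
print(r.state()["ee_pos"],r.state()["t"],r.state()["qpos"])
for n in ("top","side"):
    s=snap(n); W=cloud(s); save(s,f"pics/{n}3.png",(280,130,440,300),3.5); W=W.reshape(-1,3); W=W[~np.isnan(W[:,0])]
    def sel(z0,z1,x0,x1,y0,y1): 
        m=(W[:,2]>z0)&(W[:,2]<z1)&(W[:,0]>x0)&(W[:,0]<x1)&(W[:,1]>y0)&(W[:,1]<y1); return W[m]
    P=sel(.034,.046,.46,.74,-.28,-.03)[:,:2]
    def res(p):
        c,sn=np.cos(p[2]),np.sin(p[2]); d=P-p[:2]; x=d@[c,sn]; y=d@[-sn,c]
        return np.maximum(abs(x)-90,abs(y)-74) if 0 else np.maximum(abs(x)-.090,abs(y)-.074)
    q=least_squares(res,[.595,-.132,np.radians(-20.5)],loss="soft_l1",f_scale=.002).x
    c,sn=np.cos(q[2]),np.sin(q[2]); R=np.array([[c,-sn],[sn,c]])
    print(n,len(P),"tote",q[:2],np.degrees(q[2]),"handle",q[:2]+R@[.084,.070],"med res",np.median(abs(res(q))))
    h=q[:2]+R@[.084,.070]
    P=sel(.055,.1,h[0]-.035,h[0]+.035,h[1]-.035,h[1]+.035); print(" plate",len(P),P.mean(0),P.min(0),P.max(0),cv2.minAreaRect((P[:,:2]*1000).astype(np.float32)))
    P=P[P[:,2]>.08]; print(" platetop",len(P),P.mean(0),cv2.minAreaRect((P[:,:2]*1000).astype(np.float32)))
E
```

```text
[0.6504 0.1296 0.2471] 7.45 [ 3.8054 22.0076 73.4807 -0.0048 84.7281 24.4467]
top 723 tote [ 0.592  -0.1345] -20.57092660431465 handle [ 0.6952 -0.0984] med res 0.002610740665098518
 plate 74 [ 0.6951 -0.0987  0.0814] [ 0.6796 -0.1101  0.0569] [ 0.7124 -0.0893  0.0923] ((696.2366333007812, -99.95533752441406), (34.429115295410156, 13.053054809570312), 19.530372619628906)
 platetop 53 [ 0.6964 -0.0994  0.0867] ((696.2945556640625, -100.1548080444336), (34.37311553955078, 12.756597518920898), 18.607749938964844)
side 934 tote [ 0.5921 -0.1391] -21.5326654699396 handle [ 0.6959 -0.1048] med res 0.0029568370768260077
 plate 151 [ 0.6924 -0.108   0.0735] [ 0.6775 -0.114   0.055 ] [ 0.7144 -0.0971  0.0886] ((695.9915161132812, -105.4088134765625), (37.59430694580078, 12.832098007202148), 10.431042671203613)
 platetop 51 [ 0.6944 -0.1064  0.0854] ((695.5213623046875, -105.18170928955078), (33.43960189819336, 10.39440631866455), 18.030824661254883)
```

View pics/top3.png

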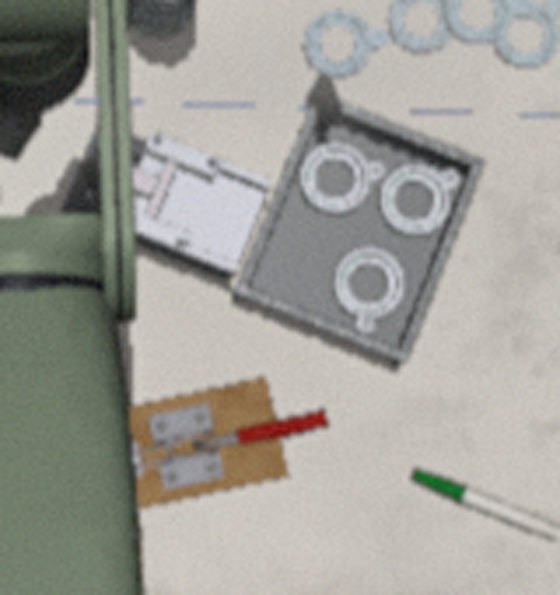

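step_arm([
  {"dp": [0.8, -3.9, 0], "rot": [0, 0, -8.4], "grip": 5},
  {"dp": [1.6, -7.8, 0], "rot": [0, 0, -16.8], "grip": 5},
  {"dp": [2.4, -11.7, 0], "rot": [0, 0, -25.2], "grip": 5},
  {"dp": [3.2, -15.6, 0], "rot": [0, 0, -33.6], "grip": 5},
  {"dp": [4, -19.4, 0], "rot": [0, 0, -42], "grip": 5},
  {"dp": [4.5, -23.2, 0], "rot": [0, 0, -50.4], "grip": 5},
  {"dp": [4.5, -23.2, -4.5], "rot": [0, 0, -50.4], "grip": 5},
  {"dp": [4.5, -23.2, -8.7], "rot": [0, 0, -50.4], "grip": 5},
])

```text
t: 8.35
ee_pos: [0.6978, -0.1048, 0.1631]
orientation: [[0.947, 0.322, 0.005], [0.322, -0.947, -0.001], [0.004, 0.003, -1.0]]
ft_force: [-0.4, 0.9, -1.6]
width: 0.0504
grip_force: 0.0
```

```bash
python3 - <<'E'
from h import *
np.set_printoptions(precision=4,suppress=True)
st=r.state(); print(st["ee_pos"],st["orientation"][:,1],st["width"],st["qpos"])
s=snap("side"); save(s,"pics/s4.png",(300,150,440,300),4)
W=cloud(s).reshape(-1,3)
P=W[(abs(W[:,0]-.696)<.035)&(abs(W[:,1]+.1025)<.035)&(W[:,2]>.055)&(W[:,2]<.092)]; print(len(P),P.mean(0),P.min(0),P.max(0))
E
```

```text
[ 0.6978 -0.1048  0.1631] [ 0.3221 -0.9467  0.0026] 0.050362481148924054 [-15.5594  30.3427  71.7067   0.0054  77.6798  55.6516]
149 [ 0.6933 -0.1077  0.0736] [ 0.6784 -0.1146  0.0551] [ 0.7136 -0.0946  0.089 ]
```

View pics/s4.png

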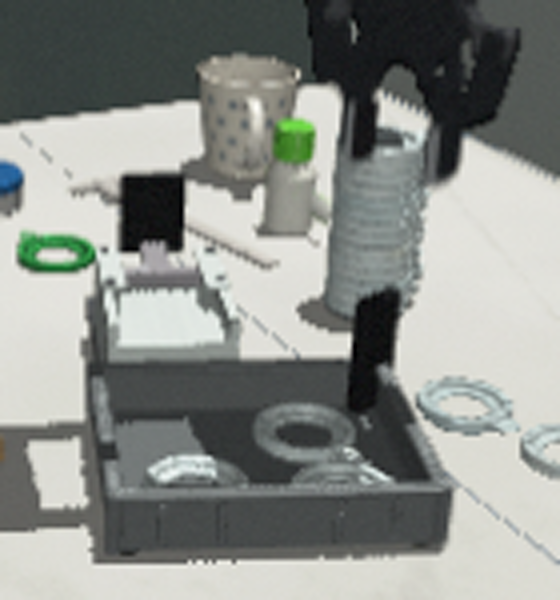

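The open fingers, at crop (365,125) and (445,150), straddle the black plate below them at (375,345). Going down and closing.

step_arm([
  {"dp": [0, 0, -3], "rot": [0, 0, 0], "grip": 5},
  {"dp": [0, 0, -6], "rot": [0, 0, 0], "grip": 5},
  {"dp": [0, 0, -8.5], "rot": [0, 0, 0], "grip": 5},
  {"dp": [0, 0, -10], "rot": [0, 0, 0], "grip": 5},
  {"dp": [0, 0, -10.8], "rot": [0, 0, 0], "grip": 5},
  {"dp": [0, 0, -10.8], "rot": [0, 0, 0], "grip": 5},
  {"dp": [0, 0, -10.8], "rot": [0, 0, 0], "grip": 3},
  {"dp": [0, 0, -10.8], "rot": [0, 0, 0], "grip": 2},
])

```text
t: 9.2
ee_pos: [0.6978, -0.1026, 0.0564]
orientation: [[0.946, 0.325, 0.003], [0.325, -0.946, -0.001], [0.003, 0.002, -1.0]]
ft_force: [0.1, -0.5, 0.4]
width: 0.0218
grip_force: 0.0
```

step_arm([
  {"dp": [0, 0, 0], "rot": [0, 0, 0], "grip": 1.5},
  {"dp": [0, 0, 0], "rot": [0, 0, 0], "grip": 1},
  {"dp": [0, 0, 0], "rot": [0, 0, 0], "grip": 0.5},
  {"dp": [0, 0, 0], "rot": [0, 0, 0], "grip": 0.5},
  {"dp": [0, 0, 0], "rot": [0, 0, 0], "grip": 0.5},
  {"dp": [0, 0, 0], "rot": [0, 0, 0], "grip": 0.5},
  {"dp": [0, 0, 0], "rot": [0, 0, 0], "grip": 0.5},
  {"dp": [0, 0, 0], "rot": [0, 0, 0], "grip": 0.5},
], force=60)

```text
t: 10.0
ee_pos: [0.6973, -0.1021, 0.056]
orientation: [[0.946, 0.324, 0.002], [0.324, -0.946, 0.0], [0.002, 0.001, -1.0]]
ft_force: [-1.0, 2.1, 5.6]
width: 0.0114
grip_force: 58.5
```

step_arm([
  {"dp": [-0.2, -0.07, 0.8], "rot": [0.65, -1.9, 0], "grip": 0.5},
  {"dp": [-0.43, -0.15, 1.6], "rot": [1.3, -3.8, 0], "grip": 0.5},
  {"dp": [-0.67, -0.23, 2.4], "rot": [1.95, -5.7, 0], "grip": 0.5},
  {"dp": [-0.95, -0.33, 3.15], "rot": [2.6, -7.6, 0], "grip": 0.5},
  {"dp": [-1.25, -0.43, 3.9], "rot": [3.25, -9.5, 0], "grip": 0.5},
  {"dp": [-1.58, -0.54, 4.65], "rot": [3.9, -11.4, 0], "grip": 0.5},
  {"dp": [-1.93, -0.67, 5.4], "rot": [4.55, -13.2, 0], "grip": 0.5},
  {"dp": [-2.3, -0.8, 6.1], "rot": [5.2, -15.1, 0], "grip": 0.5},
])

```text
t: 10.8
ee_pos: [0.6731, -0.1102, 0.1151]
orientation: [[0.909, 0.325, 0.261], [0.312, -0.946, 0.09], [0.276, -0.0, -0.961]]
ft_force: [1.7, 0.7, -1.8]
width: 0.0112
grip_force: 58.4
```

step_arm([
  {"dp": [-0.4, -0.14, 0.7], "rot": [0.65, -1.9, 0], "grip": 0.5},
  {"dp": [-0.82, -0.28, 1.4], "rot": [1.3, -3.8, 0], "grip": 0.5},
  {"dp": [-1.27, -0.44, 2.1], "rot": [1.95, -5.7, 0], "grip": 0.5},
  {"dp": [-1.74, -0.6, 2.75], "rot": [2.6, -7.6, 0], "grip": 0.5},
  {"dp": [-2.22, -0.77, 3.4], "rot": [3.25, -9.5, 0], "grip": 0.5},
  {"dp": [-2.73, -0.94, 4.0], "rot": [3.9, -11.4, 0], "grip": 0.5},
  {"dp": [-3.26, -1.12, 4.6], "rot": [4.55, -13.2, 0], "grip": 0.5},
  {"dp": [-3.8, -1.3, 5.2], "rot": [5.2, -15.1, 0], "grip": 0.5},
])

```text
t: 11.6
ee_pos: [0.6337, -0.1229, 0.1656]
orientation: [[0.803, 0.326, 0.498], [0.276, -0.945, 0.173], [0.528, -0.002, -0.85]]
ft_force: [-0.3, -1.2, -4.3]
width: 0.011
grip_force: 58.4
```

step_arm([
  {"dp": [0, 0, 0], "rot": [0, 0, 0], "grip": 0.5},
  {"dp": [0, 0, 0], "rot": [0, 0, 0], "grip": 0.5},
  {"dp": [0, 0, 0], "rot": [0, 0, 0], "grip": 0.5},
  {"dp": [0, 0, 0], "rot": [0, 0, 0], "grip": 0.5},
  {"dp": [0, 0, 0], "rot": [0, 0, 0], "grip": 0.5},
  {"dp": [0, 0, 0], "rot": [0, 0, 0], "grip": 0.5},
  {"dp": [0, 0, 0], "rot": [0, 0, 0], "grip": 0.5},
  {"dp": [0, 0, 0], "rot": [0, 0, 0], "grip": 0.5},
])

```text
t: 12.4
ee_pos: [0.6355, -0.1232, 0.1673]
orientation: [[0.803, 0.325, 0.5], [0.276, -0.946, 0.172], [0.529, -0.0, -0.849]]
ft_force: [0.0, 0.2, -4.5]
width: 0.0109
grip_force: 58.3
```

```bash
python3 - <<'E'
from h import *
for n,b in (("side",(300,150,440,300)),("top",(300,130,440,280))):
    s=snap(n); np.savez(n+"5.npz",W=cloud(s),im=s["image"]); save(s,f"pics/{n}5.png",b,4)
    for d in eyes.recognise(s,"collar_1")[:6]: print(n,np.round(d["bbox"]),round(d["score"],2))
E
```

```text
side [351. 251. 378. 267.] 0.75
side [324. 256. 352. 277.] 0.66
side [302. 208. 325. 216.] 0.42
side [324. 195. 354. 222.] 0.19
top [364. 205. 382. 226.] 0.64
top [256. 177. 278. 195.] 0.6
top [379. 213. 402. 234.] 0.49
```

View pics/side5.png

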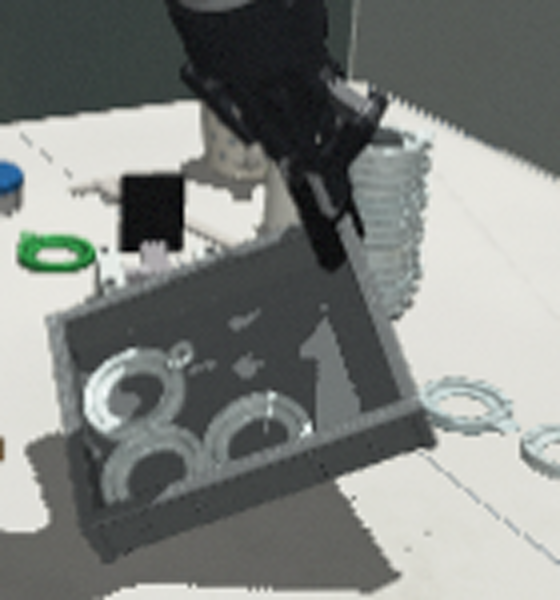

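View pics/top5.png

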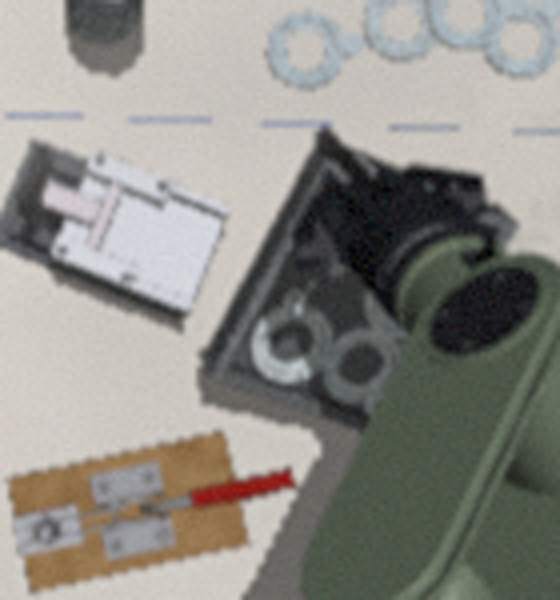

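Side picture: the three collars sit at crop (135,393), (153,480) and (258,437), packed into the low corner at about (105,540). The tote is clear of the nest. Next I measure tilt, corner height and collar distances.

```bash
python3 - <<'E'
from h import *
from scipy.spatial.transform import Rotation as Ro
np.set_printoptions(precision=4,suppress=True)
d=np.load("side5.npz"); W=d["W"]
# tote pose predicted: rigid with tool since grasp
q0=np.array([.592,-.137,0]); c=np.radians(-20.8)
R0=Ro.from_euler('z',c).as_matrix()
st=r.state(); O=st["orientation"]; O0=np.array([[.946,.324,.002],[.324,-.946,0],[.002,.001,-1]]); p0=np.array([.6973,-.1021,.056])
dR=O@O0.T; Rt=dR@R0; pt=st["ee_pos"]+dR@(q0-p0)
print("tilt pred",np.degrees(np.arccos(Rt[2,2])),"low",pt+Rt@[-.088,-.072,.008],"outer",pt+Rt@[-.092,-.076,0])
for n,cs in (("side",[(135,393),(153,480),(258,437)]),):
  for u,v in cs:
    # ring pixels around centre -> tote frame of the ring median
    U,V=300+u/4,150+v/4
    w=W[int(V)-9:int(V)+9,int(U)-13:int(U)+13].reshape(-1,3); L=(w-pt)@Rt
    m=L[:,2]; print((U,V),"tote z pct",np.nanpercentile(m,[5,50,95]))
    # intersect the centre ray with ring top plane z=.017 in tote
    cam=np.load("cam.npz") if 0 else None
s=snap("side"); T=s["T"]; K=s["intrinsics"]
low=pt+Rt@[-.088,-.072,.008]
for u,v in [(135,393),(153,480),(258,437)]:
    x=cv2.undistortPoints(np.array([[[300+u/4,150+v/4]]]),K,np.array([s["k1"],0,0,0,0.])).ravel()
    ray=T[:3,:3]@[*x,1]; o=Rt.T@(T[:3,3]-pt); e=Rt.T@ray; k=(.012-o[2])/e[2]; P=o+k*e
    print("collar tote frame",P,"dist",np.linalg.norm(P-[-.088,-.072,.012]))
# measured floor plane
L=(W.reshape(-1,3)-pt)@Rt; m=(abs(L[:,0])<.08)&(abs(L[:,1])<.06)&(abs(L[:,2]-.008)<.006)
A=W.reshape(-1,3)[m]; n=np.linalg.svd(A-A.mean(0))[2][2]if len(A)<4000 else None
print("floor pts",m.sum(),"tilt",np.degrees(np.arccos(abs(n[2]))),"z med in tote",np.median(L[m,2]))
E
```

```text
tilt pred 31.823354513120194 low [ 0.4782 -0.1752  0.008 ] outer [ 0.4778 -0.1758 -0.0017]
(333.75, 248.25) tote z pct [0.0059 0.0113 0.0171]
(338.25, 270.0) tote z pct [0.0058 0.0135 0.0395]
(364.5, 259.25) tote z pct [0.0059 0.0127 0.0396]
collar tote frame [-0.0537  0.0173  0.012 ] dist 0.09567674454259391
collar tote frame [-0.0537 -0.0464  0.012 ] dist 0.042851286312857964
collar tote frame [ 0.0085 -0.0427  0.012 ] dist 0.10083986672377367
floor pts 2189 tilt 30.88244054884967 z med in tote 0.007646432921019922
```

```bash
python3 -c "
from cell import ticket
print(ticket.sign_off())"
```

```text
the job is handed in; nothing more can be done
None
```

I handed the job in with the ejector pressed home, all three collars within about 101 mm of the low corner, and the tote held tipped at about 31°, low corner at the bench and clear of the nest; the hand-in gave no verdict.

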